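# Line up the sample cartons by height on the yellow shelf

### The job

Line up the four sample cartons on the yellow shelf in order of height: the tallest on the mark next to the upright bookend, then each lower one on the next mark, down to the lowest at the far end. Stand each upright, centred on its mark with its long side along the shelf, without ever toppling a carton, and leave the tape roll where it is.

Things in the scene. Friction and masses are not known exactly. Their poses are not given: they have to be found in the camera images.
- carton_100_mid (a point): centre (half-way up) of the tallest sample carton, a closed taped brown card box standing on the bench: 100 mm high (its z axis, up), 84 mm long (its y axis), 50 mm deep (its x axis; grip it across this), the tape strip on its top running lengthwise, 250 g give or take a third
- carton_82_mid (a point): centre (half-way up) of the second tallest sample carton, a closed taped brown card box standing on the bench: 82 mm high (its z axis, up), 76 mm long (its y axis), 50 mm deep (its x axis; grip it across this), the tape strip on its top running lengthwise, 190 g give or take a third
- carton_64_mid (a point): centre (half-way up) of the second lowest sample carton, a closed taped brown card box standing on the bench: 64 mm high (its z axis, up), 68 mm long (its y axis), 50 mm deep (its x axis; grip it across this), the tape strip on its top running lengthwise, 140 g give or take a third
- carton_46_mid (a point): centre (half-way up) of the lowest sample carton, a closed taped brown card box standing on the bench: 46 mm high (its z axis, up), 60 mm long (its y axis), 50 mm deep (its x axis; grip it across this), the tape strip on its top running lengthwise, 90 g give or take a third
- mark_a: one of four alike flat white card marks with a black cross 78 x 94 mm, with no step, on the fixed yellow shelf panel (115 x 620 mm, 16 mm thick) that lies on the bench beyond the cartons; origin at its centre on the shelf's top face, 16 mm above the bench; its y axis runs along the shelf, x across. They lie in one row about 115 mm apart; the letters say nothing of their order in the row, which changes
- mark_b: one of four alike flat white card marks with a black cross 78 x 94 mm, with no step, on the fixed yellow shelf panel (115 x 620 mm, 16 mm thick) that lies on the bench beyond the cartons; origin at its centre on the shelf's top face, 16 mm above the bench; its y axis runs along the shelf, x across. They lie in one row about 115 mm apart; the letters say nothing of their order in the row, which changes
- mark_c: one of four alike flat white card marks with a black cross 78 x 94 mm, with no step, on the fixed yellow shelf panel (115 x 620 mm, 16 mm thick) that lies on the bench beyond the cartons; origin at its centre on the shelf's top face, 16 mm above the bench; its y axis runs along the shelf, x across. They lie in one row about 115 mm apart; the letters say nothing of their order in the row, which changes
- mark_d: one of four alike flat white card marks with a black cross 78 x 94 mm, with no step, on the fixed yellow shelf panel (115 x 620 mm, 16 mm thick) that lies on the bench beyond the cartons; origin at its centre on the shelf's top face, 16 mm above the bench; its y axis runs along the shelf, x across. They lie in one row about 115 mm apart; the letters say nothing of their order in the row, which changes
- bookend: the upright dark steel bookend fixed at one end of the yellow shelf, at either end: a plate 90 mm deep, 4 mm thick, 66 mm high on a foot 36 mm wide; origin under its middle on the shelf's top face, about 108 mm from the centre of the nearest mark. The other end of the shelf has only a low steel strip 16 mm high
- tape_roll: bystander, to be left alone: roll of packing tape lying flat on the bench beyond the shelf's left (+y) end, 104 mm across, 48 mm high; origin at the centre of its underside
Things that resemble listed ones, but are neither listed nor needed, are in the scene too. Leave any purple or turquoise look-alike of the part that bears carton_100_mid alone. Leave any turquoise look-alike of the part that bears carton_82_mid alone.

How it is judged:
By the outcome, as a careful person would: the job done as asked, in the order asked, and still so for the second after the job is handed in, with the robot touching nothing.
It also fails if it takes over 115 s, if anything falls off the work surface, if the arm or the gripper's body presses on something with over 40 N, if the wrist force passes 120 N, or if a joint passes its speed limit or range.

### The arm

A 6-joint arm with a two-finger parallel gripper is mounted at the origin on the work surface. World frame = base frame: x ahead of the robot, y to its left, z up, the work surface at z = 0. Lengths are in m, angles in rad, forces in N, time in s.
With the tool pointing down it reaches from about 0.4 to 0.825 m from the base axis. Payload 7 kg.
Tool frame: the origin (TCP) lies on the centre line of the jaws, within the pads' length; the fingertips stand 22 mm ahead of it and the grasp point (between the pads) lies 3 mm ahead of it (arm.tcp_to_tips is the distance from the TCP to the fingertips, in m); z points along the fingers, y is the line along which they close (so a half turn about z gives the same grasp; the last joint's range is limited). The gripper opens to 88 mm and grips with 3 to 60 N. Pads are 19 mm wide; open, the fingers measure 130 mm over their backs; the gripper's body (78 mm by 193 mm) begins 47 mm behind the grasp point.
Start: joints at [-0.851, 0.359, 0.012, 0, -1.224, -0.288], TCP at [0.282, -0.613, 0.249] pointing down, gripper open.
Joint ranges: [-3.07, 3.07], [-1.43, 2.12], [-1.02, 1.25], [-3.03, 1.67], [-3.05, -0], [-3.03, 3.03]. Speed limits (rad/s): [2.39, 2.39, 3.01, 3.14, 3.14, 3.14].

### API

Orientations are given as [roll, pitch, yaw] about the fixed x, y, z axes, in that order (R = Rz(yaw) Ry(pitch) Rx(roll)).
In Python, from station import arm gives the robot as it stands.
- The arm moves only by the tool jog_arm, never from a script. Its argument "targets" is a list of rows, each an object of numbers: "dx", "dy", "dz": the shift along the tool's x, y, z in mm; "rx", "ry", "rz": the turn, a rotation vector about the tool's x, y, z in rad; "gripper": the closure, from 0 (fully open) to 1 (shut). In form: [{"dx": .., "dy": .., "dz": .., "rx": .., "ry": .., "rz": .., "gripper": ..}, ...]. A call has exactly 8 rows; each row is the pose to reach, as a shift and turn from the pose commanded when the call began, along the tool's axes at that moment; what a row does not reach only later rows make up. A row lasts 1/12 s, in which the tool goes at most 41.7 mm and 7.16 degrees, less where a joint would pass 70% of its speed; a pose out of reach is approached as far as the arm can. A call with a gripper value outside its range is refused whole. The fingers move at their own pace and stop on an object; "force" is the grip in N (left out, the last holds). Time passes only in rows, so rows that repeat a pose let the fingers close, or fill a call up. It gives the time, the measured TCP pose, the force, the opening and the grip force at its end, in the units of the state.
- arm.get_state(): the state, without advancing time (a new reading comes with each control period).
- arm.grab_frame(name): name is "side" or "top"; returns a dict with "frame" (400x640x3 uint8, red, green, blue), "z_map" (400x640 float32, m along the optical axis (not along the pixel's ray), 0 where there is no reading), "fx", "fy", "cx", "cy" (pixels), "view" (4x4, takes a point from world to camera coordinates). Camera axes: x right, y down, z forward; pixel columns grow to the right and rows downward; lengths in m; the calibration is good to about 2 mm. A picture is of the moment at which its call begins.
- arm.job_done(): hands the job in; it is judged then, once.
The state is a dict: "t": time; "q": joint angles; "qd": joint speeds; "joint_efforts": joint torques, N m; "eef_pos": TCP position; "ee_rot": TCP orientation; "force": force on the tool from outside, world axes, zero at the start; "moment": the same for the moment, N m; "width": finger opening in m; "gripper_force": force on a finger pad.
Only numpy, scipy, OpenCV 4.12 (cv2) and the standard library are available. Lean on these libraries where they do the work, as an engineer would, in place of code of your own. Each camera call takes 0.05 s, during which the arm holds its last target. There are 200 camera calls.

## Working session

There is one attempt and no reset: what is moved stays moved. The work goes in short steps, Python scripts to look and compute and a tool call to move; the robot and the scene stay as the last step left them, time stands still between calls to the robot, and variables do not carry over. Pictures are saved under pics/ and viewed, at most 14 in all, crops included, and the job is handed in when it is done.

Besides the shell and the picture viewer there is one more tool, called after "Emit:" by a JSON object that holds its "op" and its "data", one argument or row to a line. jog_arm: Moves the arm, as the interface text tells. Its arguments: {"type":"object","properties":{"targets":{"type":"array","items":{"type":"object","properties":{"dx":{"type":"number"},"dy":{"type":"number"},"dz":{"type":"number"},"rx":{"type":"number"},"ry":{"type":"number"},"rz":{"type":"number"},"gripper":{"type":"number"}}}},"force":{"type":"number"}},"required":["targets"]}

```bash
mkdir -p pics; ls
cat > h.py <<'E'
import numpy as np, cv2
from station import arm
def snap(n,save=None):
    f=arm.grab_frame(n)
    if save: cv2.imwrite('pics/'+save,f['frame'][:,:,::-1])
    return f
def pts(f):
    z=f['z_map'];v,u=np.mgrid[:z.shape[0],:z.shape[1]]
    c=np.stack([(u-f['cx'])/f['fx']*z,(v-f['cy'])/f['fy']*z,z],-1)
    T=np.linalg.inv(f['view']);return c@T[:3,:3].T+T[:3,3]
E
python3 - <<'E'
from h import *
for n in('top','side'):
    f=snap(n,n+'0.png');np.savez(n+'0.npz',**f)
    print(n,np.round(np.linalg.inv(f['view']),3).tolist(),f['fx'])
s=arm.get_state();print(s)
E
```

```text
pics
top [[0.012, -0.998, 0.059, 0.458], [-1.0, -0.013, -0.012, 0.034], [0.013, -0.059, -0.998, 1.295], [0.0, 0.0, 0.0, 1.0]] 466.83773992110633
side [[-0.984, -0.1, 0.146, 0.342], [-0.176, 0.638, -0.749, 0.998], [-0.019, -0.763, -0.646, 0.892], [0.0, 0.0, 0.0, 1.0]] 422.4705551063857
{'t': 0.1, 'q': array([-8.50918303e-01,  3.59307857e-01,  1.11116650e-02, -3.25185091e-04,
       -1.22412347e+00, -2.88123255e-01]), 'qd': array([-0.00027139, -0.00058852,  0.00221149,  0.00097771,  0.00199538,
        0.00178159]), 'joint_efforts': array([-1.32475521e-03, -5.84165275e+01,  2.93751973e+01,  7.01553002e+00,
        1.02152795e-02, -2.72342362e-05]), 'eef_pos': array([ 0.28227049, -0.61266598,  0.24770126]), 'ee_rot': array([ 3.14004524e+00, -1.39794407e-04, -2.70994850e+00]), 'force': array([-0.09208581, -0.09575579,  0.47596762]), 'moment': array([-0.03313363,  0.00103499, -0.0151296 ]), 'gripper_force': 0.0, 'width': 0.08743211376153787}
```

View pics/top0.png

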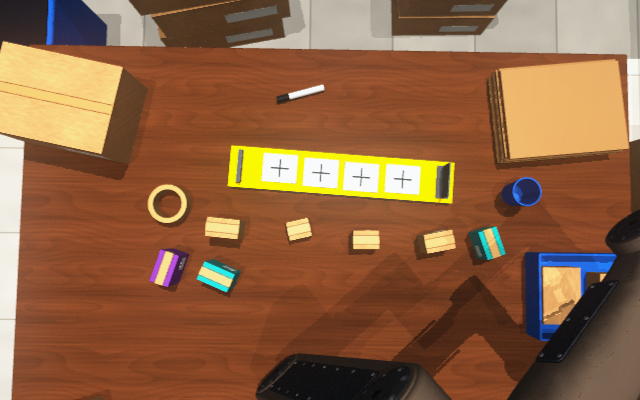

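View pics/side0.png

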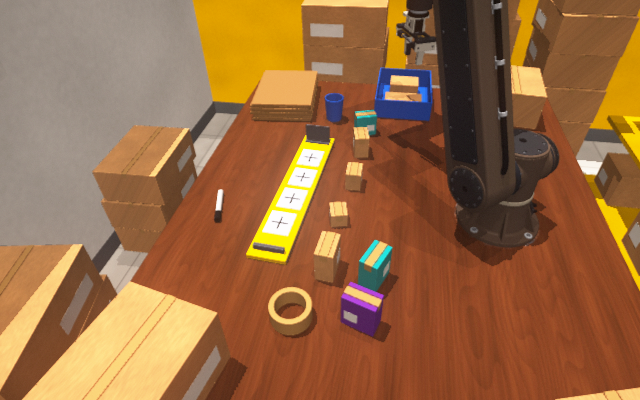

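Top view: four brown cartons stand at px (223,228), (299,229), (366,240) and (439,241). Look-alikes to avoid are purple (168,268), turquoise (217,276) and turquoise (490,243). The marks are at (280,168), (321,173), (361,177) and (403,180). The bookend is at (443,181), the -y end, and the low strip is at (239,166). The side view agrees.

```bash
cat >> h.py <<'E'
def ray(f,uv,h):
    T=np.linalg.inv(f['view']);uv=np.atleast_2d(uv)
    d=np.c_[(uv[:,0]-f['cx'])/f['fx'],(uv[:,1]-f['cy'])/f['fy'],np.ones(len(uv))]@T[:3,:3].T
    return T[:3,3]+d*((h-T[2,3])/d[:,2])[:,None]
def rect(f,mask,h):
    v,u=np.nonzero(mask);P=ray(f,np.c_[u,v],h)[:,:2]
    (c,s,a)=cv2.minAreaRect((P*1000).astype(np.float32))
    if s[0]<s[1]: s=s[::-1];a+=90
    return np.round(c,1),np.round(s,1),round((a+90)%180-90,1)   # a: long axis dir from +x
E
python3 - <<'E'
from h import *
f=dict(np.load('top0.npz'));P=pts(f);Z=P[...,2]
for u,v in[(223,228),(299,229),(366,240),(439,241)]:
    win=np.zeros(Z.shape,bool);win[v-24:v+24,u-28:u+28]=1
    hz=np.median(Z[v-3:v+4,u-3:u+4])
    m=win&(abs(Z-hz)<.008)
    n,l=cv2.connectedComponents(m.astype(np.uint8));m=l==l[v,u]
    w=P[m];print((u,v),'h',round(hz*1000,1),m.sum(),w[:,:2].mean(0).round(4),rect(f,m,hz),rect(f,m,hz-0))
hsv=cv2.cvtColor(f['frame'],cv2.COLOR_RGB2HSV)
wm=((hsv[...,1]<60)&(hsv[...,2]>170)).astype(np.uint8);wm=cv2.morphologyEx(wm,cv2.MORPH_CLOSE,np.ones((5,5)))
n,l,st,c=cv2.connectedComponentsWithStats(wm)
for i in range(1,n):
    if 500<st[i,4]<2500 and 120<c[i,1]<220: print('mark',c[i].round(1),rect(f,l==i,.016),ray(f,c[i],.016).round(4), Z[l==i].mean())
y=(hsv[...,0]>25)&(hsv[...,0]<34)&(hsv[...,1]>200);y[:130]=0;y[215:]=0;y[:,:220]=0;y[:,470:]=0
print('shelf',rect(f,y,.016))
k=cv2.resize(f['frame'][130:300,140:520],None,fx=2,fy=2,interpolation=2);cv2.imwrite('pics/crop.png',k[:,:,::-1])
E
```

```text
(223, 228) h 100.4 656 [0.4687 0.2754] (array([468.7, 275.2]), array([86.4, 49.8]), 84.7) (array([468.7, 275.2]), array([86.4, 49.8]), 84.7)
(299, 229) h 46.5 419 [0.4683 0.0832] (array([468.3,  83.3]), array([60.4, 49.8]), -76.3) (array([468.3,  83.3]), array([60.4, 49.8]), -76.3)
(366, 240) h 64.0 490 [ 0.4437 -0.0956] (array([443.7, -94.7]), array([68.7, 47.3]), -89.3) (array([443.7, -94.7]), array([68.7, 47.3]), -89.3)
(439, 241) h 82.1 573 [ 0.4404 -0.2842] (array([ 440.5, -284.4]), array([78., 50.]), -78.7) (array([ 440.5, -284.4]), array([78., 50.]), -78.7)
mark [279.4 167.8] (array([635.8, 137.7]), array([94.5, 77.6]), 86.4) [[0.6359 0.1378 0.016 ]] 0.017963113505156666
mark [320.4 172.6] (array([624.2,  24.5]), array([94.6, 77.6]), 86.4) [[0.6242 0.0246 0.016 ]] 0.02071664471150348
mark [360.8 176.8] (array([614.1, -86.8]), array([94.5, 77.4]), 86.4) [[ 0.614  -0.0868  0.016 ]] 0.02189711586651406
mark [402.2 178.9] (array([ 609.8, -201.4]), array([94.7, 77.5]), 86.4) [[ 0.6098 -0.2012  0.016 ]] 0.01660895898037363
shelf (array([621.3, -32.5]), array([619.6, 113.3]), 86.4)
```

View pics/crop.png

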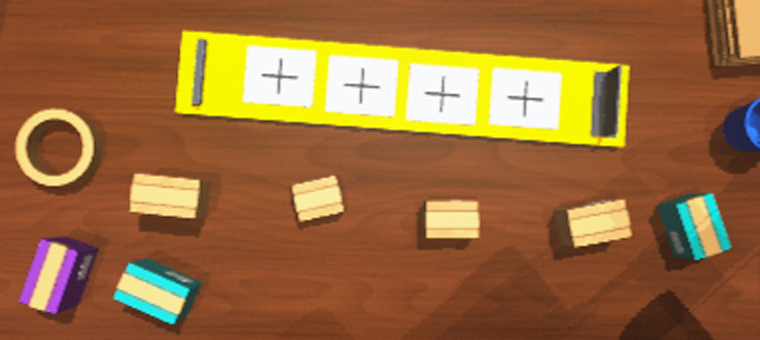

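Each carton top's height and size matches its listing: 100 at (223,228), 46 at (299,229), 64 at (366,240), 82 at (439,241). The crop shows plain brown card with lengthwise tape on all four, and the coloured look-alikes are clearly separate. The bookend is at -y, so 100→(.610,-.201), 82→(.614,-.087), 64→(.624,.0245), 46→(.636,.138).

```bash
cat > go.py <<'E'
# go.py x y z yawdeg : shift/turn in tool axes from the present pose (several targets allowed, all from now)
import sys
from h import *
from scipy.spatial.transform import Rotation as R
s=arm.get_state();p=s['eef_pos'];Q=R.from_euler('xyz',s['ee_rot'])
print('now',p.round(4),np.degrees(s['ee_rot']).round(1),'w',round(s['width'],4),'F',s['force'].round(1),'t',s['t'])
a=list(map(float,sys.argv[1:]))
for i in range(0,len(a),4):
    d=Q.inv().apply(np.array(a[i:i+3])-p)*1000
    r=(Q.inv()*R.from_euler('xyz',[np.pi,0,np.radians(a[i+3])])).as_rotvec()
    print(a[i:i+4],'-> d',d.round(1),'r',r.round(3))
E
python3 go.py .52 -.25 .25 -95.3 .4687 .2752 .25 -95.3
```

```text
now [ 0.2823 -0.6127  0.2477] [ 179.9   -0.  -155.3] w 0.0874 F [-0.1 -0.1  0.5] t 0.1
[0.52, -0.25, 0.25, -95.3] -> d [-367.7  229.9   -2. ] r [ 1.000e-03  1.000e-03 -1.047e+00]
[0.4687, 0.2752, 0.25, -95.3] -> d [-540.8  728.4   -1.2] r [ 1.000e-03  1.000e-03 -1.047e+00]
```

Emit:
{"op": "jog_arm", "data": {
  "targets": [
    {"dx":-368,"dy":230,"dz":-2,"rz":-1.047,"gripper":0},
    {"dx":-368,"dy":230,"dz":-2,"rz":-1.047,"gripper":0},
    {"dx":-368,"dy":230,"dz":-2,"rz":-1.047,"gripper":0},
    {"dx":-368,"dy":230,"dz":-2,"rz":-1.047,"gripper":0},
    {"dx":-368,"dy":230,"dz":-2,"rz":-1.047,"gripper":0},
    {"dx":-368,"dy":230,"dz":-2,"rz":-1.047,"gripper":0},
    {"dx":-368,"dy":230,"dz":-2,"rz":-1.047,"gripper":0},
    {"dx":-368,"dy":230,"dz":-2,"rz":-1.047,"gripper":0}
  ],
  "force": 20
}}

```text
invalid input at $.targets[0]: expected keys dx, dy, dz, rx, ry, rz, gripper
```

```bash
python3 go.py .4687 .2752 .2 -95.3
```

```text
now [ 0.2823 -0.6127  0.2477] [ 179.9   -0.  -155.3] w 0.0874 F [-0.1 -0.1  0.5] t 0.1
[0.4687, 0.2752, 0.2, -95.3] -> d [-540.8  728.4   48.8] r [ 1.000e-03  1.000e-03 -1.047e+00]
```

All keys are required in each row.

Emit:
{"op": "jog_arm", "data": {
  "targets": [
    {"dx":-368,"dy":230,"dz":-2,"rx":0,"ry":0,"rz":-1.047,"gripper":0},
    {"dx":-368,"dy":230,"dz":-2,"rx":0,"ry":0,"rz":-1.047,"gripper":0},
    {"dx":-368,"dy":230,"dz":-2,"rx":0,"ry":0,"rz":-1.047,"gripper":0},
    {"dx":-368,"dy":230,"dz":-2,"rx":0,"ry":0,"rz":-1.047,"gripper":0},
    {"dx":-368,"dy":230,"dz":-2,"rx":0,"ry":0,"rz":-1.047,"gripper":0},
    {"dx":-368,"dy":230,"dz":-2,"rx":0,"ry":0,"rz":-1.047,"gripper":0},
    {"dx":-368,"dy":230,"dz":-2,"rx":0,"ry":0,"rz":-1.047,"gripper":0},
    {"dx":-368,"dy":230,"dz":-2,"rx":0,"ry":0,"rz":-1.047,"gripper":0}
  ],
  "force": 20
}}

```text
t: 0.77
eef_pos: [0.4658, -0.3323, 0.25]
ee_rot: [3.141, 0.0, -1.704]
force: [-0.1, -0.5, 0.3]
width: 0.0875
gripper_force: 0.0
```

```bash
python3 go.py .4687 .2752 .2 -95.3
```

```text
now [ 0.4658 -0.3323  0.25  ] [180.    0.  -97.6] w 0.0875 F [-0.1 -0.5  0.3] t 0.7667
[0.4687, 0.2752, 0.2, -95.3] -> d [-602.5   77.6   50.1] r [ 0.    0.   -0.04]
```

Emit:
{"op": "jog_arm", "data": {
  "targets": [
    {"dx":-600,"dy":78,"dz":50,"rx":0,"ry":0,"rz":-0.04,"gripper":0},
    {"dx":-600,"dy":78,"dz":50,"rx":0,"ry":0,"rz":-0.04,"gripper":0},
    {"dx":-600,"dy":78,"dz":50,"rx":0,"ry":0,"rz":-0.04,"gripper":0},
    {"dx":-600,"dy":78,"dz":50,"rx":0,"ry":0,"rz":-0.04,"gripper":0},
    {"dx":-600,"dy":78,"dz":50,"rx":0,"ry":0,"rz":-0.04,"gripper":0},
    {"dx":-600,"dy":78,"dz":50,"rx":0,"ry":0,"rz":-0.04,"gripper":0},
    {"dx":-600,"dy":78,"dz":50,"rx":0,"ry":0,"rz":-0.04,"gripper":0},
    {"dx":-600,"dy":78,"dz":50,"rx":0,"ry":0,"rz":-0.04,"gripper":0}
  ]
}}

```text
t: 1.43
eef_pos: [0.4678, -0.0002, 0.2225]
ee_rot: [-3.141, 0.0, -1.67]
force: [0.0, 0.0, -0.5]
width: 0.0881
gripper_force: 0.0
```

```bash
python3 go.py .4687 .2752 .2 -95.3
```

```text
now [ 4.678e-01 -2.000e-04  2.225e-01] [-180.     0.   -95.7] w 0.0881 F [ 0.   0.  -0.5] t 1.4333
[0.4687, 0.2752, 0.2, -95.3] -> d [-274.1   26.3   22.6] r [-0.     0.    -0.007]
```

Emit:
{"op": "jog_arm", "data": {
  "targets": [
    {"dx":-274,"dy":26,"dz":22,"rx":0,"ry":0,"rz":-0.007,"gripper":0},
    {"dx":-274,"dy":26,"dz":22,"rx":0,"ry":0,"rz":-0.007,"gripper":0},
    {"dx":-274,"dy":26,"dz":22,"rx":0,"ry":0,"rz":-0.007,"gripper":0},
    {"dx":-274,"dy":26,"dz":22,"rx":0,"ry":0,"rz":-0.007,"gripper":0},
    {"dx":-274,"dy":26,"dz":22,"rx":0,"ry":0,"rz":-0.007,"gripper":0},
    {"dx":-274,"dy":26,"dz":22,"rx":0,"ry":0,"rz":-0.007,"gripper":0},
    {"dx":-274,"dy":26,"dz":22,"rx":0,"ry":0,"rz":-0.007,"gripper":0},
    {"dx":-274,"dy":26,"dz":22,"rx":0,"ry":0,"rz":-0.007,"gripper":0}
  ]
}}

```text
t: 2.1
eef_pos: [0.4695, 0.2775, 0.1995]
ee_rot: [3.141, -0.001, -1.659]
force: [0.3, 0.1, 1.0]
width: 0.0875
gripper_force: 0.0
```

```bash
python3 - <<'E'
from h import *
snap('side','s1.png')
E
python3 go.py .4687 .2752 .078 -95.3
```

```text
now [0.4692 0.2753 0.1996] [ 1.799e+02 -1.000e-01 -9.510e+01] w 0.0873 F [ 0.2 -0.8  0.4] t 2.15
[0.4687, 0.2752, 0.078, -95.3] -> d [  0.    0.4 121.6] r [ 0.001 -0.001  0.004]
```

View pics/s1.png

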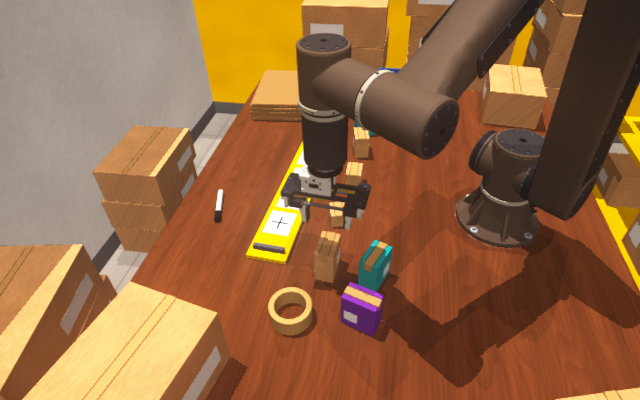

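The gripper sits over the tall carton (px 327,255), with its jaws spanning the depth and clear of turquoise (375,262). I'm descending.

Emit:
{"op": "jog_arm", "data": {
  "targets": [
    {"dx":0,"dy":0.4,"dz":30,"rx":0,"ry":0,"rz":0,"gripper":0},
    {"dx":0,"dy":0.4,"dz":60,"rx":0,"ry":0,"rz":0,"gripper":0},
    {"dx":0,"dy":0.4,"dz":85,"rx":0,"ry":0,"rz":0,"gripper":0},
    {"dx":0,"dy":0.4,"dz":105,"rx":0,"ry":0,"rz":0,"gripper":0},
    {"dx":0,"dy":0.4,"dz":116,"rx":0,"ry":0,"rz":0,"gripper":0},
    {"dx":0,"dy":0.4,"dz":122,"rx":0,"ry":0,"rz":0,"gripper":0},
    {"dx":0,"dy":0.4,"dz":122,"rx":0,"ry":0,"rz":0,"gripper":0},
    {"dx":0,"dy":0.4,"dz":122,"rx":0,"ry":0,"rz":0,"gripper":0.2}
  ]
}}

```text
t: 2.82
eef_pos: [0.4696, 0.2728, 0.079]
ee_rot: [-3.141, -0.0, -1.663]
force: [-0.1, 0.2, 0.9]
width: 0.0847
gripper_force: 0.0
```

Emit:
{"op": "jog_arm", "data": {
  "targets": [
    {"dx":0,"dy":0,"dz":0,"rx":0,"ry":0,"rz":0,"gripper":0.5},
    {"dx":0,"dy":0,"dz":0,"rx":0,"ry":0,"rz":0,"gripper":0.7},
    {"dx":0,"dy":0,"dz":0,"rx":0,"ry":0,"rz":0,"gripper":0.7},
    {"dx":0,"dy":0,"dz":0,"rx":0,"ry":0,"rz":0,"gripper":0.7},
    {"dx":0,"dy":0,"dz":0,"rx":0,"ry":0,"rz":0,"gripper":0.7},
    {"dx":0,"dy":0,"dz":0,"rx":0,"ry":0,"rz":0,"gripper":0.7},
    {"dx":0,"dy":0,"dz":0,"rx":0,"ry":0,"rz":0,"gripper":0.7},
    {"dx":0,"dy":0,"dz":0,"rx":0,"ry":0,"rz":0,"gripper":0.7}
  ]
}}

```text
t: 3.48
eef_pos: [0.4693, 0.2733, 0.0789]
ee_rot: [-3.141, 0.0, -1.663]
force: [-1.8, -0.6, 5.0]
width: 0.0498
gripper_force: 20.0
```

```bash
python3 go.py .4687 .2752 .22 -93.6 .610 -.2012 .22 -93.6
```

```text
now [0.4693 0.2733 0.0789] [-180.     0.   -95.3] w 0.0498 F [-1.8 -0.6  5. ] t 3.4833
[0.4687, 0.2752, 0.22, -93.6] -> d [  -1.9    0.8 -141.1] r [-0.     0.    -0.029]
[0.61, -0.2012, 0.22, -93.6] -> d [ 459.5 -183.7 -141.1] r [-0.     0.    -0.029]
```

Emit:
{"op": "jog_arm", "data": {
  "targets": [
    {"dx":0,"dy":0,"dz":-15,"rx":0,"ry":0,"rz":0,"gripper":0.7},
    {"dx":0,"dy":0,"dz":-40,"rx":0,"ry":0,"rz":0,"gripper":0.7},
    {"dx":0,"dy":0,"dz":-70,"rx":0,"ry":0,"rz":0,"gripper":0.7},
    {"dx":0,"dy":0,"dz":-100,"rx":0,"ry":0,"rz":-0.029,"gripper":0.7},
    {"dx":20,"dy":-8,"dz":-125,"rx":0,"ry":0,"rz":-0.029,"gripper":0.7},
    {"dx":45,"dy":-18,"dz":-141,"rx":0,"ry":0,"rz":-0.029,"gripper":0.7},
    {"dx":75,"dy":-30,"dz":-141,"rx":0,"ry":0,"rz":-0.029,"gripper":0.7},
    {"dx":105,"dy":-42,"dz":-141,"rx":0,"ry":0,"rz":-0.029,"gripper":0.7}
  ]
}}

```text
t: 4.15
eef_pos: [0.5017, 0.1642, 0.2206]
ee_rot: [-3.14, 0.002, -1.633]
force: [0.5, -0.0, -4.0]
width: 0.0498
gripper_force: 20.0
```

```bash
python3 go.py  .610 -.2012 .22 -93.6
```

```text
now [0.5017 0.1642 0.2206] [-1.799e+02  1.000e-01 -9.350e+01] w 0.0498 F [ 0.5 -0.  -4. ] t 4.15
[0.61, -0.2012, 0.22, -93.6] -> d [ 3.580e+02 -1.306e+02  2.000e-01] r [-0.001  0.002  0.001]
```

Held, at about 4 N. I'll carry it across with a smooth stop.

Emit:
{"op": "jog_arm", "data": {
  "targets": [
    {"dx":34,"dy":-12,"dz":0,"rx":0,"ry":0,"rz":0,"gripper":0.7},
    {"dx":70,"dy":-25,"dz":0,"rx":0,"ry":0,"rz":0,"gripper":0.7},
    {"dx":105,"dy":-38,"dz":0,"rx":0,"ry":0,"rz":0,"gripper":0.7},
    {"dx":140,"dy":-51,"dz":0,"rx":0,"ry":0,"rz":0,"gripper":0.7},
    {"dx":175,"dy":-64,"dz":0,"rx":0,"ry":0,"rz":0,"gripper":0.7},
    {"dx":210,"dy":-77,"dz":0,"rx":0,"ry":0,"rz":0,"gripper":0.7},
    {"dx":245,"dy":-90,"dz":0,"rx":0,"ry":0,"rz":0,"gripper":0.7},
    {"dx":275,"dy":-100,"dz":0,"rx":0,"ry":0,"rz":0,"gripper":0.7}
  ]
}}

```text
t: 4.82
eef_pos: [0.5839, -0.1183, 0.2188]
ee_rot: [3.14, -0.0, -1.634]
force: [1.4, -0.0, -2.9]
width: 0.0504
gripper_force: 20.0
```

```bash
python3 go.py  .610 -.2012 .22 -93.6
```

```text
now [ 0.5839 -0.1183  0.2188] [179.9  -0.  -93.6] w 0.0504 F [ 1.4 -0.  -2.9] t 4.8167
[0.61, -0.2012, 0.22, -93.6] -> d [ 81.1 -31.3  -1.2] r [ 0.001 -0.    -0.001]
```

Emit:
{"op": "jog_arm", "data": {
  "targets": [
    {"dx":25,"dy":-10,"dz":-1,"rx":0,"ry":0,"rz":0,"gripper":0.7},
    {"dx":48,"dy":-19,"dz":-1,"rx":0,"ry":0,"rz":0,"gripper":0.7},
    {"dx":66,"dy":-26,"dz":-1,"rx":0,"ry":0,"rz":0,"gripper":0.7},
    {"dx":77,"dy":-30,"dz":-1,"rx":0,"ry":0,"rz":0,"gripper":0.7},
    {"dx":82,"dy":-31,"dz":15,"rx":0,"ry":0,"rz":0,"gripper":0.7},
    {"dx":82,"dy":-31,"dz":40,"rx":0,"ry":0,"rz":0,"gripper":0.7},
    {"dx":82,"dy":-31,"dz":65,"rx":0,"ry":0,"rz":0,"gripper":0.7},
    {"dx":82,"dy":-31,"dz":80,"rx":0,"ry":0,"rz":0,"gripper":0.7}
  ]
}}

```text
t: 5.48
eef_pos: [0.608, -0.1994, 0.1363]
ee_rot: [3.138, 0.001, -1.635]
force: [-1.4, 0.9, -3.7]
width: 0.05
gripper_force: 20.0
```

```bash
python3 go.py  .610 -.2025 .1 -93.6
```

```text
now [ 0.608  -0.1994  0.1363] [ 1.798e+02  1.000e-01 -9.370e+01] w 0.05 F [-1.4  0.9 -3.7] t 5.4833
[0.61, -0.2025, 0.1, -93.6] -> d [ 3.  -2.3 36.3] r [ 0.004  0.001 -0.001]
```

Emit:
{"op": "jog_arm", "data": {
  "targets": [
    {"dx":1,"dy":-1,"dz":12,"rx":0,"ry":0,"rz":0,"gripper":0.7},
    {"dx":3,"dy":-2,"dz":22,"rx":0,"ry":0,"rz":0,"gripper":0.7},
    {"dx":3,"dy":-2,"dz":30,"rx":0.003,"ry":0,"rz":0,"gripper":0.7},
    {"dx":3,"dy":-2,"dz":34,"rx":0.003,"ry":0,"rz":0,"gripper":0.7},
    {"dx":3,"dy":-2,"dz":35,"rx":0.003,"ry":0,"rz":0,"gripper":0.7},
    {"dx":3,"dy":-2,"dz":35,"rx":0.003,"ry":0,"rz":0,"gripper":0.7},
    {"dx":3,"dy":-2,"dz":35,"rx":0.003,"ry":0,"rz":0,"gripper":0.7},
    {"dx":3,"dy":-2,"dz":35,"rx":0.003,"ry":0,"rz":0,"gripper":0.7}
  ]
}}

```text
t: 6.15
eef_pos: [0.6121, -0.2029, 0.1056]
ee_rot: [-3.137, -0.0, -1.634]
force: [-0.5, 0.1, -2.2]
width: 0.0499
gripper_force: 20.0
```

```bash
python3 - <<'E'
from h import *
f=snap('side')
k=cv2.resize(f['frame'][60:260,220:420],None,fx=3,fy=3,interpolation=2);cv2.imwrite('pics/s2.png',k[:,:,::-1])
E
python3 go.py  .610 -.2025 .095 -93.6
```

```text
now [ 0.612  -0.2029  0.1055] [-179.8   -0.   -93.6] w 0.0499 F [-0.3 -0.2 -2. ] t 6.2
[0.61, -0.2025, 0.095, -93.6] -> d [-0.3  2.  10.5] r [-0.004 -0.     0.   ]
```

View pics/s2.png

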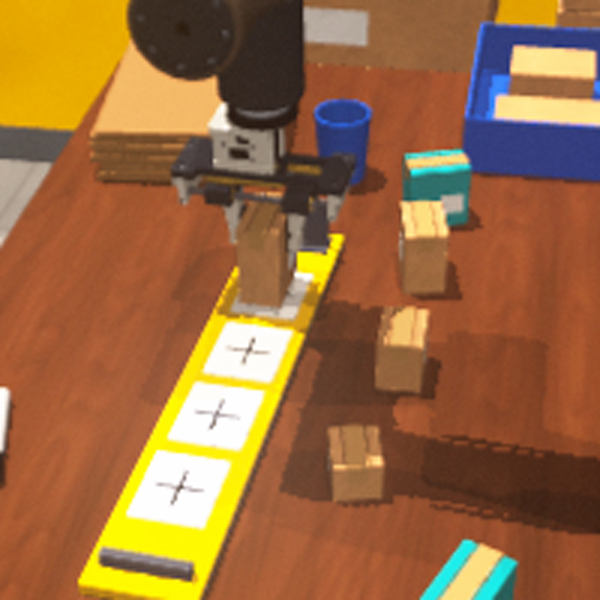

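The tall carton hangs upright over the nearest mark (crop px 265,300), next to the bookend. I'll lower it 10 mm gently.

Emit:
{"op": "jog_arm", "data": {
  "targets": [
    {"dx":0,"dy":1,"dz":3,"rx":-0.003,"ry":0,"rz":0,"gripper":0.7},
    {"dx":0,"dy":2,"dz":5,"rx":-0.003,"ry":0,"rz":0,"gripper":0.7},
    {"dx":0,"dy":2,"dz":7,"rx":-0.003,"ry":0,"rz":0,"gripper":0.7},
    {"dx":0,"dy":2,"dz":8,"rx":-0.003,"ry":0,"rz":0,"gripper":0.7},
    {"dx":0,"dy":2,"dz":9,"rx":-0.003,"ry":0,"rz":0,"gripper":0.7},
    {"dx":0,"dy":2,"dz":10,"rx":-0.003,"ry":0,"rz":0,"gripper":0.7},
    {"dx":0,"dy":2,"dz":10,"rx":-0.003,"ry":0,"rz":0,"gripper":0.7},
    {"dx":0,"dy":2,"dz":10,"rx":-0.003,"ry":0,"rz":0,"gripper":0.7}
  ]
}}

```text
t: 6.87
eef_pos: [0.6096, -0.2027, 0.095]
ee_rot: [-3.142, -0.0, -1.634]
force: [-1.8, 1.6, 2.1]
width: 0.05
gripper_force: 20.0
```

```bash
python3 go.py  .610 -.2025 .095 -93.6
```

```text
now [ 0.6096 -0.2027  0.095 ] [-180.    -0.   -93.6] w 0.05 F [-1.8  1.6  2.1] t 6.8667
[0.61, -0.2025, 0.095, -93.6] -> d [-0.3 -0.4 -0. ] r [-0. -0. -0.]
```

Contact. Now I'll release and lift.

Emit:
{"op": "jog_arm", "data": {
  "targets": [
    {"dx":0,"dy":0,"dz":0,"rx":0,"ry":0,"rz":0,"gripper":0.4},
    {"dx":0,"dy":0,"dz":0,"rx":0,"ry":0,"rz":0,"gripper":0.35},
    {"dx":0,"dy":0,"dz":0,"rx":0,"ry":0,"rz":0,"gripper":0.2},
    {"dx":0,"dy":0,"dz":0,"rx":0,"ry":0,"rz":0,"gripper":0},
    {"dx":0,"dy":0,"dz":0,"rx":0,"ry":0,"rz":0,"gripper":0},
    {"dx":0,"dy":0,"dz":0,"rx":0,"ry":0,"rz":0,"gripper":0},
    {"dx":0,"dy":0,"dz":0,"rx":0,"ry":0,"rz":0,"gripper":0},
    {"dx":0,"dy":0,"dz":0,"rx":0,"ry":0,"rz":0,"gripper":0}
  ]
}}

```text
t: 7.53
eef_pos: [0.6096, -0.2028, 0.0946]
ee_rot: [-3.142, -0.0, -1.634]
force: [-0.2, -0.3, 0.5]
width: 0.0868
gripper_force: 0.0
```

Emit:
{"op": "jog_arm", "data": {
  "targets": [
    {"dx":0,"dy":0,"dz":-10,"rx":0,"ry":0,"rz":0,"gripper":0},
    {"dx":0,"dy":0,"dz":-30,"rx":0,"ry":0,"rz":0,"gripper":0},
    {"dx":0,"dy":0,"dz":-60,"rx":0,"ry":0,"rz":0,"gripper":0},
    {"dx":0,"dy":0,"dz":-90,"rx":0,"ry":0,"rz":0,"gripper":0},
    {"dx":0,"dy":0,"dz":-115,"rx":0,"ry":0,"rz":0,"gripper":0},
    {"dx":0,"dy":0,"dz":-125,"rx":0,"ry":0,"rz":0,"gripper":0},
    {"dx":0,"dy":0,"dz":-125,"rx":0,"ry":0,"rz":0,"gripper":0},
    {"dx":0,"dy":0,"dz":-125,"rx":0,"ry":0,"rz":0,"gripper":0}
  ]
}}

```text
t: 8.2
eef_pos: [0.6097, -0.2027, 0.2205]
ee_rot: [-3.14, 0.0, -1.634]
force: [0.7, 0.1, -0.8]
width: 0.0877
gripper_force: 0.0
```

```bash
python3 go.py .4405 -.2843 .2 -78.7
```

```text
now [ 0.6097 -0.2027  0.2205] [-179.9    0.   -93.6] w 0.0877 F [ 0.7  0.1 -0.8] t 8.2
[0.4405, -0.2843, 0.2, -78.7] -> d [ 92.1 163.7  20.2] r [-0.002  0.    -0.26 ]
```

Emit:
{"op": "jog_arm", "data": {
  "targets": [
    {"dx":15,"dy":27,"dz":0,"rx":0,"ry":0,"rz":-0.05,"gripper":0},
    {"dx":32,"dy":58,"dz":0,"rx":0,"ry":0,"rz":-0.1,"gripper":0},
    {"dx":52,"dy":92,"dz":5,"rx":0,"ry":0,"rz":-0.15,"gripper":0},
    {"dx":72,"dy":128,"dz":10,"rx":0,"ry":0,"rz":-0.2,"gripper":0},
    {"dx":86,"dy":153,"dz":20,"rx":0,"ry":0,"rz":-0.26,"gripper":0},
    {"dx":92,"dy":163.5,"dz":20,"rx":0,"ry":0,"rz":-0.26,"gripper":0},
    {"dx":92,"dy":163.5,"dz":20,"rx":0,"ry":0,"rz":-0.26,"gripper":0},
    {"dx":92,"dy":163.5,"dz":20,"rx":0,"ry":0,"rz":-0.26,"gripper":0}
  ]
}}

```text
t: 8.87
eef_pos: [0.4403, -0.2846, 0.1993]
ee_rot: [3.141, 0.0, -1.376]
force: [0.8, 0.4, 0.5]
width: 0.088
gripper_force: 0.0
```

```bash
python3 go.py .4405 -.2843 .055 -78.7
python3 - <<'E'
from h import *
f=snap('top','t1.png');P=pts(f);Z=P[...,2]
v0,u0=178,402
win=np.zeros(Z.shape,bool);win[140:215,370:440]=1
m=win&(abs(Z-.116)<.008)
print(m.sum(), rect(f,m,.116), np.median(Z[m]))
E
```

```text
now [ 0.4403 -0.2846  0.1993] [180.    0.  -78.8] w 0.088 F [0.8 0.4 0.5] t 8.8667
[0.4405, -0.2843, 0.055, -78.7] -> d [ -0.2  -0.4 144.3] r [ 0.001  0.    -0.002]
661 (array([ 608.9, -198.9]), array([85.4, 50.9]), 86.7) 0.11597083785917195
```

The first carton stands within about 2.5 mm of its mark, at the right angle. Next is the 82 mm carton.

Emit:
{"op": "jog_arm", "data": {
  "targets": [
    {"dx":0,"dy":0,"dz":35,"rx":0,"ry":0,"rz":0,"gripper":0},
    {"dx":0,"dy":0,"dz":70,"rx":0,"ry":0,"rz":0,"gripper":0},
    {"dx":0,"dy":0,"dz":100,"rx":0,"ry":0,"rz":0,"gripper":0},
    {"dx":0,"dy":0,"dz":125,"rx":0,"ry":0,"rz":0,"gripper":0},
    {"dx":0,"dy":0,"dz":138,"rx":0,"ry":0,"rz":0,"gripper":0},
    {"dx":0,"dy":0,"dz":144,"rx":0,"ry":0,"rz":0,"gripper":0},
    {"dx":0,"dy":0,"dz":144,"rx":0,"ry":0,"rz":0,"gripper":0},
    {"dx":0,"dy":0,"dz":144,"rx":0,"ry":0,"rz":0,"gripper":0.2}
  ]
}}

```text
t: 9.58
eef_pos: [0.4417, -0.2842, 0.0558]
ee_rot: [3.142, -0.0, -1.373]
force: [-0.4, -0.5, -0.0]
width: 0.0849
gripper_force: 0.0
```

Emit:
{"op": "jog_arm", "data": {
  "targets": [
    {"dx":0,"dy":0,"dz":0,"rx":0,"ry":0,"rz":0,"gripper":0.5},
    {"dx":0,"dy":0,"dz":0,"rx":0,"ry":0,"rz":0,"gripper":0.7},
    {"dx":0,"dy":0,"dz":0,"rx":0,"ry":0,"rz":0,"gripper":0.7},
    {"dx":0,"dy":0,"dz":0,"rx":0,"ry":0,"rz":0,"gripper":0.7},
    {"dx":0,"dy":0,"dz":0,"rx":0,"ry":0,"rz":0,"gripper":0.7},
    {"dx":0,"dy":0,"dz":0,"rx":0,"ry":0,"rz":0,"gripper":0.7},
    {"dx":0,"dy":0,"dz":0,"rx":0,"ry":0,"rz":0,"gripper":0.7},
    {"dx":0,"dy":0,"dz":0,"rx":0,"ry":0,"rz":0,"gripper":0.7}
  ]
}}

```text
t: 10.25
eef_pos: [0.4405, -0.2844, 0.0561]
ee_rot: [-3.142, -0.0, -1.374]
force: [-2.3, 0.6, 5.8]
width: 0.0498
gripper_force: 20.0
```

```bash
python3 go.py .4405 -.2843 .22 -78.7 .6141 -.0868 .22 -93.6
```

```text
now [ 0.4405 -0.2844  0.0561] [-180.    -0.   -78.7] w 0.0498 F [-2.3  0.6  5.8] t 10.25
[0.4405, -0.2843, 0.22, -78.7] -> d [-1.000e-01 -0.000e+00 -1.639e+02] r [-0. -0. -0.]
[0.6141, -0.0868, 0.22, -93.6] -> d [-159.8 -208.9 -164. ] r [-0.   -0.    0.26]
```

Emit:
{"op": "jog_arm", "data": {
  "targets": [
    {"dx":0,"dy":0,"dz":-15,"rx":0,"ry":0,"rz":0,"gripper":0.7},
    {"dx":0,"dy":0,"dz":-42,"rx":0,"ry":0,"rz":0,"gripper":0.7},
    {"dx":0,"dy":0,"dz":-75,"rx":0,"ry":0,"rz":0,"gripper":0.7},
    {"dx":0,"dy":0,"dz":-110,"rx":0,"ry":0,"rz":0,"gripper":0.7},
    {"dx":0,"dy":0,"dz":-140,"rx":0,"ry":0,"rz":0.04,"gripper":0.7},
    {"dx":-12,"dy":-16,"dz":-158,"rx":0,"ry":0,"rz":0.08,"gripper":0.7},
    {"dx":-28,"dy":-36,"dz":-164,"rx":0,"ry":0,"rz":0.12,"gripper":0.7},
    {"dx":-46,"dy":-60,"dz":-164,"rx":0,"ry":0,"rz":0.16,"gripper":0.7}
  ]
}}

```text
t: 10.92
eef_pos: [0.4913, -0.2275, 0.2222]
ee_rot: [-3.137, -0.001, -1.538]
force: [0.5, -0.9, -2.0]
width: 0.0502
gripper_force: 20.0
```

```bash
python3 go.py .6141 -.0868 .22 -93.6
```

```text
now [ 0.4913 -0.2275  0.2222] [-179.8   -0.   -88.1] w 0.0502 F [ 0.5 -0.9 -2. ] t 10.9167
[0.6141, -0.0868, 0.22, -93.6] -> d [-136.5 -127.4    2.6] r [-0.004 -0.     0.096]
```

Emit:
{"op": "jog_arm", "data": {
  "targets": [
    {"dx":-22,"dy":-20,"dz":2,"rx":-0.003,"ry":0,"rz":0.03,"gripper":0.7},
    {"dx":-46,"dy":-43,"dz":2,"rx":-0.003,"ry":0,"rz":0.06,"gripper":0.7},
    {"dx":-70,"dy":-66,"dz":2,"rx":-0.003,"ry":0,"rz":0.096,"gripper":0.7},
    {"dx":-94,"dy":-88,"dz":2,"rx":-0.003,"ry":0,"rz":0.096,"gripper":0.7},
    {"dx":-115,"dy":-107,"dz":2,"rx":-0.003,"ry":0,"rz":0.096,"gripper":0.7},
    {"dx":-129,"dy":-120,"dz":2,"rx":-0.003,"ry":0,"rz":0.096,"gripper":0.7},
    {"dx":-136,"dy":-127,"dz":2,"rx":-0.003,"ry":0,"rz":0.096,"gripper":0.7},
    {"dx":-136,"dy":-127,"dz":2,"rx":-0.003,"ry":0,"rz":0.096,"gripper":0.7}
  ]
}}

```text
t: 11.58
eef_pos: [0.6132, -0.0855, 0.2168]
ee_rot: [3.138, -0.0, -1.628]
force: [-0.6, -0.7, -1.5]
width: 0.0498
gripper_force: 20.0
```

```bash
python3 go.py .6141 -.0868 .082 -93.6
```

```text
now [ 0.6132 -0.0855  0.2168] [179.8  -0.  -93.3] w 0.0498 F [-0.6 -0.7 -1.5] t 11.5833
[0.6141, -0.0868, 0.082, -93.6] -> d [  1.2  -1.5 134.8] r [ 0.004 -0.     0.005]
```

Emit:
{"op": "jog_arm", "data": {
  "targets": [
    {"dx":1,"dy":-1,"dz":20,"rx":0.003,"ry":0,"rz":0.005,"gripper":0.7},
    {"dx":1,"dy":-1,"dz":45,"rx":0.003,"ry":0,"rz":0.005,"gripper":0.7},
    {"dx":1,"dy":-1,"dz":70,"rx":0.003,"ry":0,"rz":0.005,"gripper":0.7},
    {"dx":1,"dy":-1,"dz":93,"rx":0.003,"ry":0,"rz":0.005,"gripper":0.7},
    {"dx":1,"dy":-1,"dz":112,"rx":0.003,"ry":0,"rz":0.005,"gripper":0.7},
    {"dx":1,"dy":-1,"dz":125,"rx":0.003,"ry":0,"rz":0.005,"gripper":0.7},
    {"dx":1,"dy":-1,"dz":132,"rx":0.003,"ry":0,"rz":0.005,"gripper":0.7},
    {"dx":1,"dy":-1,"dz":135,"rx":0.003,"ry":0,"rz":0.005,"gripper":0.7}
  ]
}}

```text
t: 12.25
eef_pos: [0.6117, -0.0888, 0.0815]
ee_rot: [3.139, -0.001, -1.636]
force: [-0.6, 0.7, -1.3]
width: 0.0499
gripper_force: 20.0
```

```bash
python3 go.py .6141 -.0868 .072 -93.6
```

```text
now [ 0.6117 -0.0888  0.0815] [179.9  -0.  -93.7] w 0.0499 F [-0.6  0.7 -1.3] t 12.25
[0.6141, -0.0868, 0.072, -93.6] -> d [-2.2 -2.3  9.5] r [ 0.002 -0.001 -0.002]
```

Emit:
{"op": "jog_arm", "data": {
  "targets": [
    {"dx":-1,"dy":-1,"dz":3,"rx":0.002,"ry":0,"rz":0,"gripper":0.7},
    {"dx":-2,"dy":-2,"dz":5,"rx":0.002,"ry":0,"rz":0,"gripper":0.7},
    {"dx":-2,"dy":-2,"dz":7,"rx":0.002,"ry":0,"rz":0,"gripper":0.7},
    {"dx":-2,"dy":-2,"dz":8,"rx":0.002,"ry":0,"rz":0,"gripper":0.7},
    {"dx":-2,"dy":-2,"dz":9,"rx":0.002,"ry":0,"rz":0,"gripper":0.7},
    {"dx":-2,"dy":-2,"dz":9.5,"rx":0.002,"ry":0,"rz":0,"gripper":0.7},
    {"dx":-2,"dy":-2,"dz":9.5,"rx":0.002,"ry":0,"rz":0,"gripper":0.7},
    {"dx":-2,"dy":-2,"dz":9.5,"rx":0.002,"ry":0,"rz":0,"gripper":0.7}
  ]
}}

```text
t: 12.92
eef_pos: [0.615, -0.086, 0.0733]
ee_rot: [-3.139, -0.0, -1.635]
force: [0.4, -0.4, -1.5]
width: 0.0497
gripper_force: 20.0
```

```bash
python3 go.py .6141 -.0868 .072 -93.6
```

```text
now [ 0.615  -0.086   0.0733] [-179.9   -0.   -93.7] w 0.0497 F [ 0.4 -0.4 -1.5] t 12.9167
[0.6141, -0.0868, 0.072, -93.6] -> d [0.9 0.9 1.3] r [-0.002 -0.    -0.001]
```

Emit:
{"op": "jog_arm", "data": {
  "targets": [
    {"dx":1,"dy":1,"dz":0.5,"rx":-0.002,"ry":0,"rz":0,"gripper":0.7},
    {"dx":1,"dy":1,"dz":1,"rx":-0.002,"ry":0,"rz":0,"gripper":0.7},
    {"dx":1,"dy":1,"dz":1.5,"rx":-0.002,"ry":0,"rz":0,"gripper":0.7},
    {"dx":1,"dy":1,"dz":2,"rx":-0.002,"ry":0,"rz":0,"gripper":0.7},
    {"dx":1,"dy":1,"dz":2,"rx":-0.002,"ry":0,"rz":0,"gripper":0.7},
    {"dx":1,"dy":1,"dz":2,"rx":-0.002,"ry":0,"rz":0,"gripper":0.7},
    {"dx":1,"dy":1,"dz":2,"rx":-0.002,"ry":0,"rz":0,"gripper":0.7},
    {"dx":1,"dy":1,"dz":2,"rx":-0.002,"ry":0,"rz":0,"gripper":0.7}
  ]
}}

```text
t: 13.58
eef_pos: [0.6138, -0.0871, 0.0721]
ee_rot: [-3.141, -0.0, -1.635]
force: [-3.6, 1.1, 7.9]
width: 0.0499
gripper_force: 20.0
```

Contact at about 8 N. Release and rise.

Emit:
{"op": "jog_arm", "data": {
  "targets": [
    {"dx":0,"dy":0,"dz":0,"rx":0,"ry":0,"rz":0,"gripper":0.4},
    {"dx":0,"dy":0,"dz":0,"rx":0,"ry":0,"rz":0,"gripper":0.35},
    {"dx":0,"dy":0,"dz":0,"rx":0,"ry":0,"rz":0,"gripper":0.2},
    {"dx":0,"dy":0,"dz":0,"rx":0,"ry":0,"rz":0,"gripper":0},
    {"dx":0,"dy":0,"dz":0,"rx":0,"ry":0,"rz":0,"gripper":0},
    {"dx":0,"dy":0,"dz":0,"rx":0,"ry":0,"rz":0,"gripper":0},
    {"dx":0,"dy":0,"dz":0,"rx":0,"ry":0,"rz":0,"gripper":0},
    {"dx":0,"dy":0,"dz":0,"rx":0,"ry":0,"rz":0,"gripper":0}
  ]
}}

```text
t: 14.25
eef_pos: [0.614, -0.087, 0.0711]
ee_rot: [3.142, -0.0, -1.635]
force: [1.0, 0.5, -0.3]
width: 0.0864
gripper_force: 0.0
```

Emit:
{"op": "jog_arm", "data": {
  "targets": [
    {"dx":0,"dy":0,"dz":-10,"rx":0,"ry":0,"rz":0,"gripper":0},
    {"dx":0,"dy":0,"dz":-30,"rx":0,"ry":0,"rz":0,"gripper":0},
    {"dx":0,"dy":0,"dz":-60,"rx":0,"ry":0,"rz":0,"gripper":0},
    {"dx":0,"dy":0,"dz":-90,"rx":0,"ry":0,"rz":0,"gripper":0},
    {"dx":0,"dy":0,"dz":-115,"rx":0,"ry":0,"rz":0,"gripper":0},
    {"dx":0,"dy":0,"dz":-125,"rx":0,"ry":0,"rz":0,"gripper":0},
    {"dx":0,"dy":0,"dz":-125,"rx":0,"ry":0,"rz":0,"gripper":0},
    {"dx":0,"dy":0,"dz":-125,"rx":0,"ry":0,"rz":0,"gripper":0}
  ]
}}

```text
t: 14.92
eef_pos: [0.614, -0.0868, 0.197]
ee_rot: [-3.14, 0.0, -1.635]
force: [-0.1, -0.2, -1.1]
width: 0.0877
gripper_force: 0.0
```

```bash
python3 go.py .4437 -.0950 .19 -89.3
```

```text
now [ 0.614  -0.0868  0.197 ] [-179.9    0.   -93.7] w 0.0877 F [-0.1 -0.2 -1.1] t 14.9167
[0.4437, -0.095, 0.19, -89.3] -> d [ 19.1 169.4   6.8] r [-0.002  0.    -0.076]
```

Emit:
{"op": "jog_arm", "data": {
  "targets": [
    {"dx":3,"dy":27,"dz":0,"rx":0,"ry":0,"rz":-0.02,"gripper":0},
    {"dx":7,"dy":60,"dz":2,"rx":0,"ry":0,"rz":-0.04,"gripper":0},
    {"dx":11,"dy":95,"dz":4,"rx":0,"ry":0,"rz":-0.076,"gripper":0},
    {"dx":15,"dy":130,"dz":7,"rx":0,"ry":0,"rz":-0.076,"gripper":0},
    {"dx":18,"dy":157,"dz":7,"rx":0,"ry":0,"rz":-0.076,"gripper":0},
    {"dx":19,"dy":169,"dz":7,"rx":0,"ry":0,"rz":-0.076,"gripper":0},
    {"dx":19,"dy":169,"dz":7,"rx":0,"ry":0,"rz":-0.076,"gripper":0},
    {"dx":19,"dy":169,"dz":7,"rx":0,"ry":0,"rz":-0.076,"gripper":0}
  ]
}}

```text
t: 15.58
eef_pos: [0.444, -0.0951, 0.1891]
ee_rot: [-3.141, -0.0, -1.558]
force: [0.9, 0.8, 0.7]
width: 0.0874
gripper_force: 0.0
```

```bash
python3 go.py .4437 -.0950 .039 -89.3
cat >> h.py <<'E'
def top_check(f,cases):
    P=pts(f);Z=P[...,2]
    for h,x,y in cases:
        m=(abs(Z-h)<.007)&(abs(P[...,0]-x)<.06)&(abs(P[...,1]-y)<.055)
        n,l,st,c=cv2.connectedComponentsWithStats(m.astype(np.uint8))
        m=l==1+st[1:,4].argmax();print(h,m.sum(),rect(f,m,h))
E
python3 - <<'E'
from h import *
top_check(snap('top'),[(.116,.610,-.201),(.098,.614,-.087)])
E
```

```text
now [ 0.444  -0.0951  0.1891] [-180.    -0.   -89.3] w 0.0874 F [0.9 0.8 0.7] t 15.5833
[0.4437, -0.095, 0.039, -89.3] -> d [-1.000e-01  3.000e-01  1.501e+02] r [-0. -0.  0.]
0.116 656 (array([ 609.1, -198.9]), array([85.4, 50.6]), 86.7)
0.098 574 (array([613.6, -87.4]), array([77.2, 50.5]), 86.7)
```

Both are well placed. Next is the 64 mm carton.

Emit:
{"op": "jog_arm", "data": {
  "targets": [
    {"dx":0,"dy":0,"dz":35,"rx":0,"ry":0,"rz":0,"gripper":0},
    {"dx":0,"dy":0,"dz":70,"rx":0,"ry":0,"rz":0,"gripper":0},
    {"dx":0,"dy":0,"dz":105,"rx":0,"ry":0,"rz":0,"gripper":0},
    {"dx":0,"dy":0,"dz":130,"rx":0,"ry":0,"rz":0,"gripper":0},
    {"dx":0,"dy":0,"dz":144,"rx":0,"ry":0,"rz":0,"gripper":0},
    {"dx":0,"dy":0,"dz":150,"rx":0,"ry":0,"rz":0,"gripper":0},
    {"dx":0,"dy":0,"dz":150,"rx":0,"ry":0,"rz":0,"gripper":0},
    {"dx":0,"dy":0,"dz":150,"rx":0,"ry":0,"rz":0,"gripper":0.2}
  ]
}}

```text
t: 16.3
eef_pos: [0.4449, -0.0951, 0.0391]
ee_rot: [3.141, -0.001, -1.558]
force: [-0.3, 0.6, 0.4]
width: 0.0847
gripper_force: 0.0
```

Emit:
{"op": "jog_arm", "data": {
  "targets": [
    {"dx":0,"dy":0,"dz":0,"rx":0,"ry":0,"rz":0,"gripper":0.5},
    {"dx":0,"dy":0,"dz":0,"rx":0,"ry":0,"rz":0,"gripper":0.7},
    {"dx":0,"dy":0,"dz":0,"rx":0,"ry":0,"rz":0,"gripper":0.7},
    {"dx":0,"dy":0,"dz":0,"rx":0,"ry":0,"rz":0,"gripper":0.7},
    {"dx":0,"dy":0,"dz":0,"rx":0,"ry":0,"rz":0,"gripper":0.7},
    {"dx":0,"dy":0,"dz":0,"rx":0,"ry":0,"rz":0,"gripper":0.7},
    {"dx":0,"dy":0,"dz":0,"rx":0,"ry":0,"rz":0,"gripper":0.7},
    {"dx":0,"dy":0,"dz":0,"rx":0,"ry":0,"rz":0,"gripper":0.7}
  ]
}}

```text
t: 16.97
eef_pos: [0.4438, -0.0952, 0.0395]
ee_rot: [3.141, -0.0, -1.559]
force: [-2.5, 2.0, 7.2]
width: 0.0497
gripper_force: 20.0
```

```bash
python3 go.py .6242 .0246 .17 -93.6
```

```text
now [ 0.4438 -0.0952  0.0395] [180.   -0.  -89.3] w 0.0497 F [-2.5  2.   7.2] t 16.9667
[0.6242, 0.0246, 0.17, -93.6] -> d [-117.6 -181.8 -130.5] r [ 0.    -0.     0.075]
```

Emit:
{"op": "jog_arm", "data": {
  "targets": [
    {"dx":0,"dy":0,"dz":-15,"rx":0,"ry":0,"rz":0,"gripper":0.7},
    {"dx":0,"dy":0,"dz":-42,"rx":0,"ry":0,"rz":0,"gripper":0.7},
    {"dx":0,"dy":0,"dz":-75,"rx":0,"ry":0,"rz":0,"gripper":0.7},
    {"dx":-5,"dy":-8,"dz":-105,"rx":0,"ry":0,"rz":0,"gripper":0.7},
    {"dx":-15,"dy":-23,"dz":-124,"rx":0,"ry":0,"rz":0.03,"gripper":0.7},
    {"dx":-30,"dy":-46,"dz":-130,"rx":0,"ry":0,"rz":0.06,"gripper":0.7},
    {"dx":-46,"dy":-71,"dz":-130,"rx":0,"ry":0,"rz":0.075,"gripper":0.7},
    {"dx":-64,"dy":-99,"dz":-130,"rx":0,"ry":0,"rz":0.075,"gripper":0.7}
  ]
}}

```text
t: 17.63
eef_pos: [0.543, -0.0294, 0.1702]
ee_rot: [-3.14, 0.001, -1.636]
force: [-0.4, -0.8, -1.3]
width: 0.0499
gripper_force: 20.0
```

```bash
python3 go.py .6242 .0246 .17 -93.6
```

```text
now [ 0.543  -0.0294  0.1702] [-1.799e+02  1.000e-01 -9.370e+01] w 0.0499 F [-0.4 -0.8 -1.3] t 17.6333
[0.6242, 0.0246, 0.17, -93.6] -> d [-59.1 -77.6   0.4] r [-0.002  0.001 -0.002]
```

Emit:
{"op": "jog_arm", "data": {
  "targets": [
    {"dx":-18,"dy":-23,"dz":0,"rx":0,"ry":0,"rz":0,"gripper":0.7},
    {"dx":-34,"dy":-45,"dz":0,"rx":0,"ry":0,"rz":0,"gripper":0.7},
    {"dx":-48,"dy":-63,"dz":0,"rx":0,"ry":0,"rz":0,"gripper":0.7},
    {"dx":-56,"dy":-74,"dz":0,"rx":0,"ry":0,"rz":0,"gripper":0.7},
    {"dx":-59,"dy":-77.5,"dz":15,"rx":0,"ry":0,"rz":0,"gripper":0.7},
    {"dx":-59,"dy":-77.5,"dz":40,"rx":0,"ry":0,"rz":0,"gripper":0.7},
    {"dx":-59,"dy":-77.5,"dz":65,"rx":0,"ry":0,"rz":0,"gripper":0.7},
    {"dx":-59,"dy":-77.5,"dz":82,"rx":0,"ry":0,"rz":0,"gripper":0.7}
  ]
}}

```text
t: 18.3
eef_pos: [0.6221, 0.024, 0.0844]
ee_rot: [3.139, -0.001, -1.634]
force: [-0.5, -0.4, -2.2]
width: 0.0495
gripper_force: 20.0
```

```bash
python3 go.py .6242 .0246 .0555 -93.6
```

```text
now [0.6221 0.024  0.0844] [179.8  -0.  -93.6] w 0.0495 F [-0.5 -0.4 -2.2] t 18.3
[0.6242, 0.0246, 0.0555, -93.6] -> d [-0.7 -2.1 28.9] r [ 0.003 -0.001 -0.001]
```

Emit:
{"op": "jog_arm", "data": {
  "targets": [
    {"dx":0,"dy":-1,"dz":8,"rx":0,"ry":0,"rz":0,"gripper":0.7},
    {"dx":0,"dy":-1,"dz":14,"rx":0,"ry":0,"rz":0,"gripper":0.7},
    {"dx":0,"dy":-1,"dz":19,"rx":0,"ry":0,"rz":0,"gripper":0.7},
    {"dx":0,"dy":-1,"dz":22,"rx":0,"ry":0,"rz":0,"gripper":0.7},
    {"dx":0,"dy":-1,"dz":24,"rx":0,"ry":0,"rz":0,"gripper":0.7},
    {"dx":0,"dy":-1,"dz":25,"rx":0,"ry":0,"rz":0,"gripper":0.7},
    {"dx":0,"dy":-1,"dz":25,"rx":0,"ry":0,"rz":0,"gripper":0.7},
    {"dx":0,"dy":-1,"dz":25,"rx":0,"ry":0,"rz":0,"gripper":0.7}
  ]
}}

```text
t: 18.97
eef_pos: [0.6246, 0.0241, 0.0627]
ee_rot: [-3.141, 0.0, -1.634]
force: [-0.8, -0.1, -1.9]
width: 0.0502
gripper_force: 20.0
```

```bash
python3 go.py .6242 .0246 .0555 -93.6
```

```text
now [0.6246 0.0241 0.0627] [-179.9    0.   -93.6] w 0.0502 F [-0.8 -0.1 -1.9] t 18.9667
[0.6242, 0.0246, 0.0555, -93.6] -> d [-0.5  0.5  7.2] r [-0.001  0.    -0.   ]
```

Emit:
{"op": "jog_arm", "data": {
  "targets": [
    {"dx":-0.5,"dy":0.5,"dz":2,"rx":0,"ry":0,"rz":0,"gripper":0.7},
    {"dx":-0.5,"dy":0.5,"dz":4,"rx":0,"ry":0,"rz":0,"gripper":0.7},
    {"dx":-0.5,"dy":0.5,"dz":5.5,"rx":0,"ry":0,"rz":0,"gripper":0.7},
    {"dx":-0.5,"dy":0.5,"dz":6.5,"rx":0,"ry":0,"rz":0,"gripper":0.7},
    {"dx":-0.5,"dy":0.5,"dz":7.5,"rx":0,"ry":0,"rz":0,"gripper":0.7},
    {"dx":-0.5,"dy":0.5,"dz":7.5,"rx":0,"ry":0,"rz":0,"gripper":0.7},
    {"dx":-0.5,"dy":0.5,"dz":7.5,"rx":0,"ry":0,"rz":0,"gripper":0.7},
    {"dx":-0.5,"dy":0.5,"dz":7.5,"rx":0,"ry":0,"rz":0,"gripper":0.7}
  ]
}}

```text
t: 19.63
eef_pos: [0.6238, 0.0245, 0.0556]
ee_rot: [-3.141, -0.0, -1.633]
force: [-3.6, 0.3, 7.4]
width: 0.05
gripper_force: 20.0
```

Emit:
{"op": "jog_arm", "data": {
  "targets": [
    {"dx":0,"dy":0,"dz":0,"rx":0,"ry":0,"rz":0,"gripper":0.4},
    {"dx":0,"dy":0,"dz":0,"rx":0,"ry":0,"rz":0,"gripper":0.35},
    {"dx":0,"dy":0,"dz":0,"rx":0,"ry":0,"rz":0,"gripper":0.2},
    {"dx":0,"dy":0,"dz":0,"rx":0,"ry":0,"rz":0,"gripper":0},
    {"dx":0,"dy":0,"dz":0,"rx":0,"ry":0,"rz":0,"gripper":0},
    {"dx":0,"dy":0,"dz":0,"rx":0,"ry":0,"rz":0,"gripper":0},
    {"dx":0,"dy":0,"dz":0,"rx":0,"ry":0,"rz":0,"gripper":0},
    {"dx":0,"dy":0,"dz":0,"rx":0,"ry":0,"rz":0,"gripper":0}
  ]
}}

```text
t: 20.3
eef_pos: [0.6239, 0.0245, 0.0546]
ee_rot: [3.142, -0.0, -1.634]
force: [0.5, -0.5, -0.4]
width: 0.0864
gripper_force: 0.0
```

Emit:
{"op": "jog_arm", "data": {
  "targets": [
    {"dx":0,"dy":0,"dz":-10,"rx":0,"ry":0,"rz":0,"gripper":0},
    {"dx":0,"dy":0,"dz":-30,"rx":0,"ry":0,"rz":0,"gripper":0},
    {"dx":0,"dy":0,"dz":-60,"rx":0,"ry":0,"rz":0,"gripper":0},
    {"dx":0,"dy":0,"dz":-90,"rx":0,"ry":0,"rz":0,"gripper":0},
    {"dx":0,"dy":0,"dz":-115,"rx":0,"ry":0,"rz":0,"gripper":0},
    {"dx":0,"dy":0,"dz":-125,"rx":0,"ry":0,"rz":0,"gripper":0},
    {"dx":0,"dy":0,"dz":-125,"rx":0,"ry":0,"rz":0,"gripper":0},
    {"dx":0,"dy":0,"dz":-125,"rx":0,"ry":0,"rz":0,"gripper":0}
  ]
}}

```text
t: 20.97
eef_pos: [0.6239, 0.0247, 0.1805]
ee_rot: [-3.14, 0.001, -1.634]
force: [0.1, 0.1, -0.8]
width: 0.0874
gripper_force: 0.0
```

```bash
python3 go.py .4683 .0833 .17 -76.3
```

```text
now [0.6239 0.0247 0.1805] [-179.9    0.   -93.6] w 0.0874 F [ 0.1  0.1 -0.8] t 20.9667
[0.4683, 0.0833, 0.17, -76.3] -> d [-48.7 159.   10.3] r [-0.002  0.001 -0.302]
```

Emit:
{"op": "jog_arm", "data": {
  "targets": [
    {"dx":-8,"dy":27,"dz":0,"rx":0,"ry":0,"rz":-0.06,"gripper":0},
    {"dx":-18,"dy":58,"dz":2,"rx":0,"ry":0,"rz":-0.12,"gripper":0},
    {"dx":-28,"dy":92,"dz":4,"rx":0,"ry":0,"rz":-0.18,"gripper":0},
    {"dx":-38,"dy":125,"dz":7,"rx":0,"ry":0,"rz":-0.24,"gripper":0},
    {"dx":-46,"dy":150,"dz":10,"rx":0,"ry":0,"rz":-0.302,"gripper":0},
    {"dx":-49,"dy":159,"dz":10,"rx":0,"ry":0,"rz":-0.302,"gripper":0},
    {"dx":-49,"dy":159,"dz":10,"rx":0,"ry":0,"rz":-0.302,"gripper":0},
    {"dx":-49,"dy":159,"dz":10,"rx":0,"ry":0,"rz":-0.302,"gripper":0}
  ]
}}

```text
t: 21.63
eef_pos: [0.4681, 0.0836, 0.1694]
ee_rot: [3.141, -0.0, -1.331]
force: [0.8, -0.0, -0.2]
width: 0.0876
gripper_force: 0.0
```

```bash
python3 go.py .4683 .0833 .031 -76.3
python3 - <<'E'
from h import *
top_check(snap('top'),[(.116,.610,-.201),(.098,.614,-.087),(.08,.624,.0246)])
E
```

```text
now [0.4681 0.0836 0.1694] [180.   -0.  -76.3] w 0.0876 F [ 0.8 -0.  -0.2] t 21.6333
[0.4683, 0.0833, 0.031, -76.3] -> d [ 3.000e-01 -1.000e-01  1.384e+02] r [ 0. -0.  0.]
0.116 660 (array([ 609.1, -199. ]), array([85.3, 50.5]), 86.4)
0.098 579 (array([613.3, -87.3]), array([77.3, 50.7]), 86.0)
0.08 497 (array([623.3,  24.2]), array([68.7, 50.7]), 86.4)
```

The three placed so far are good. Last is the 46 mm carton, with the tips at 9 mm above the bench.

Emit:
{"op": "jog_arm", "data": {
  "targets": [
    {"dx":0,"dy":0,"dz":35,"rx":0,"ry":0,"rz":0,"gripper":0},
    {"dx":0,"dy":0,"dz":68,"rx":0,"ry":0,"rz":0,"gripper":0},
    {"dx":0,"dy":0,"dz":97,"rx":0,"ry":0,"rz":0,"gripper":0},
    {"dx":0,"dy":0,"dz":120,"rx":0,"ry":0,"rz":0,"gripper":0},
    {"dx":0,"dy":0,"dz":133,"rx":0,"ry":0,"rz":0,"gripper":0},
    {"dx":0,"dy":0,"dz":138,"rx":0,"ry":0,"rz":0,"gripper":0},
    {"dx":0,"dy":0,"dz":138,"rx":0,"ry":0,"rz":0,"gripper":0},
    {"dx":0,"dy":0,"dz":138,"rx":0,"ry":0,"rz":0,"gripper":0.2}
  ]
}}

```text
t: 22.35
eef_pos: [0.469, 0.0833, 0.0316]
ee_rot: [3.141, -0.0, -1.332]
force: [0.4, -0.6, 0.8]
width: 0.0851
gripper_force: 0.0
```

Emit:
{"op": "jog_arm", "data": {
  "targets": [
    {"dx":0,"dy":0,"dz":0,"rx":0,"ry":0,"rz":0,"gripper":0.5},
    {"dx":0,"dy":0,"dz":0,"rx":0,"ry":0,"rz":0,"gripper":0.7},
    {"dx":0,"dy":0,"dz":0,"rx":0,"ry":0,"rz":0,"gripper":0.7},
    {"dx":0,"dy":0,"dz":0,"rx":0,"ry":0,"rz":0,"gripper":0.7},
    {"dx":0,"dy":0,"dz":0,"rx":0,"ry":0,"rz":0,"gripper":0.7},
    {"dx":0,"dy":0,"dz":0,"rx":0,"ry":0,"rz":0,"gripper":0.7},
    {"dx":0,"dy":0,"dz":0,"rx":0,"ry":0,"rz":0,"gripper":0.7},
    {"dx":0,"dy":0,"dz":0,"rx":0,"ry":0,"rz":0,"gripper":0.7}
  ]
}}

```text
t: 23.02
eef_pos: [0.4683, 0.0835, 0.032]
ee_rot: [-3.141, -0.0, -1.332]
force: [-1.8, -0.7, 6.3]
width: 0.0498
gripper_force: 20.0
```

```bash
python3 go.py .6359 .1378 .15 -93.6
```

```text
now [0.4683 0.0835 0.032 ] [-180.    -0.   -76.3] w 0.0498 F [-1.8 -0.7  6.3] t 23.0167
[0.6359, 0.1378, 0.15, -93.6] -> d [ -13.  -175.7 -117.9] r [-0.     0.     0.302]
```

Emit:
{"op": "jog_arm", "data": {
  "targets": [
    {"dx":0,"dy":0,"dz":-15,"rx":0,"ry":0,"rz":0,"gripper":0.7},
    {"dx":0,"dy":0,"dz":-42,"rx":0,"ry":0,"rz":0,"gripper":0.7},
    {"dx":0,"dy":0,"dz":-75,"rx":0,"ry":0,"rz":0.05,"gripper":0.7},
    {"dx":0,"dy":-8,"dz":-100,"rx":0,"ry":0,"rz":0.1,"gripper":0.7},
    {"dx":-2,"dy":-23,"dz":-114,"rx":0,"ry":0,"rz":0.15,"gripper":0.7},
    {"dx":-4,"dy":-46,"dz":-118,"rx":0,"ry":0,"rz":0.2,"gripper":0.7},
    {"dx":-5,"dy":-71,"dz":-118,"rx":0,"ry":0,"rz":0.25,"gripper":0.7},
    {"dx":-7,"dy":-97,"dz":-118,"rx":0,"ry":0,"rz":0.302,"gripper":0.7}
  ]
}}

```text
t: 23.68
eef_pos: [0.5618, 0.1136, 0.1504]
ee_rot: [-3.14, 0.001, -1.636]
force: [-0.1, 0.5, -1.6]
width: 0.0502
gripper_force: 20.0
```

```bash
python3 go.py .6359 .1378 .15 -93.6
```

```text
now [0.5618 0.1136 0.1504] [-1.799e+02  1.000e-01 -9.370e+01] w 0.0502 F [-0.1  0.5 -1.6] t 23.6833
[0.6359, 0.1378, 0.15, -93.6] -> d [-29.  -72.4   0.5] r [-0.001  0.001 -0.003]
```

Emit:
{"op": "jog_arm", "data": {
  "targets": [
    {"dx":-9,"dy":-23,"dz":0,"rx":0,"ry":0,"rz":0,"gripper":0.7},
    {"dx":-17,"dy":-44,"dz":0,"rx":0,"ry":0,"rz":0,"gripper":0.7},
    {"dx":-24,"dy":-60,"dz":0,"rx":0,"ry":0,"rz":0,"gripper":0.7},
    {"dx":-28,"dy":-69,"dz":0,"rx":0,"ry":0,"rz":0,"gripper":0.7},
    {"dx":-29,"dy":-72,"dz":15,"rx":0,"ry":0,"rz":0,"gripper":0.7},
    {"dx":-29,"dy":-72,"dz":40,"rx":0,"ry":0,"rz":0,"gripper":0.7},
    {"dx":-29,"dy":-72,"dz":62,"rx":0,"ry":0,"rz":0,"gripper":0.7},
    {"dx":-29,"dy":-72,"dz":75,"rx":0,"ry":0,"rz":0,"gripper":0.7}
  ]
}}

```text
t: 24.35
eef_pos: [0.6328, 0.137, 0.0718]
ee_rot: [3.138, -0.001, -1.634]
force: [-0.3, 0.5, -0.6]
width: 0.0496
gripper_force: 20.0
```

Emit:
{"op": "jog_arm", "data": {
  "targets": [
    {"dx":0,"dy":0,"dz":5,"rx":0,"ry":0,"rz":0,"gripper":0.7},
    {"dx":0,"dy":0,"dz":10,"rx":0,"ry":0,"rz":0,"gripper":0.7},
    {"dx":0,"dy":0,"dz":14,"rx":0,"ry":0,"rz":0,"gripper":0.7},
    {"dx":0,"dy":0,"dz":17,"rx":0,"ry":0,"rz":0,"gripper":0.7},
    {"dx":0,"dy":0,"dz":18,"rx":0,"ry":0,"rz":0,"gripper":0.7},
    {"dx":0,"dy":0,"dz":18,"rx":0,"ry":0,"rz":0,"gripper":0.7},
    {"dx":0,"dy":0,"dz":18,"rx":0,"ry":0,"rz":0,"gripper":0.7},
    {"dx":0,"dy":0,"dz":18,"rx":0,"ry":0,"rz":0,"gripper":0.7}
  ]
}}

```text
t: 25.02
eef_pos: [0.6348, 0.1377, 0.0572]
ee_rot: [-3.141, 0.0, -1.634]
force: [0.3, -0.1, -1.4]
width: 0.0501
gripper_force: 20.0
```

```bash
python3 go.py .6359 .1378 .048 -93.6
```

```text
now [0.6348 0.1377 0.0572] [-180.     0.   -93.6] w 0.0501 F [ 0.3 -0.1 -1.4] t 25.0167
[0.6359, 0.1378, 0.048, -93.6] -> d [-0.1 -1.1  9.2] r [-0.001  0.    -0.   ]
```

Emit:
{"op": "jog_arm", "data": {
  "targets": [
    {"dx":0,"dy":-1,"dz":2,"rx":0,"ry":0,"rz":0,"gripper":0.7},
    {"dx":0,"dy":-1,"dz":4,"rx":0,"ry":0,"rz":0,"gripper":0.7},
    {"dx":0,"dy":-1,"dz":6,"rx":0,"ry":0,"rz":0,"gripper":0.7},
    {"dx":0,"dy":-1,"dz":7.5,"rx":0,"ry":0,"rz":0,"gripper":0.7},
    {"dx":0,"dy":-1,"dz":8.5,"rx":0,"ry":0,"rz":0,"gripper":0.7},
    {"dx":0,"dy":-1,"dz":9.5,"rx":0,"ry":0,"rz":0,"gripper":0.7},
    {"dx":0,"dy":-1,"dz":9.5,"rx":0,"ry":0,"rz":0,"gripper":0.7},
    {"dx":0,"dy":-1,"dz":9.5,"rx":0,"ry":0,"rz":0,"gripper":0.7}
  ]
}}

```text
t: 25.68
eef_pos: [0.6354, 0.1374, 0.0481]
ee_rot: [-3.141, -0.0, -1.633]
force: [-2.6, -0.5, 8.0]
width: 0.0503
gripper_force: 20.0
```

Emit:
{"op": "jog_arm", "data": {
  "targets": [
    {"dx":0,"dy":0,"dz":0,"rx":0,"ry":0,"rz":0,"gripper":0.4},
    {"dx":0,"dy":0,"dz":0,"rx":0,"ry":0,"rz":0,"gripper":0.35},
    {"dx":0,"dy":0,"dz":0,"rx":0,"ry":0,"rz":0,"gripper":0.2},
    {"dx":0,"dy":0,"dz":0,"rx":0,"ry":0,"rz":0,"gripper":0},
    {"dx":0,"dy":0,"dz":0,"rx":0,"ry":0,"rz":0,"gripper":0},
    {"dx":0,"dy":0,"dz":0,"rx":0,"ry":0,"rz":0,"gripper":0},
    {"dx":0,"dy":0,"dz":0,"rx":0,"ry":0,"rz":0,"gripper":0},
    {"dx":0,"dy":0,"dz":0,"rx":0,"ry":0,"rz":0,"gripper":0}
  ]
}}

```text
t: 26.35
eef_pos: [0.6355, 0.1375, 0.047]
ee_rot: [3.141, -0.0, -1.634]
force: [0.6, 0.4, -0.8]
width: 0.0865
gripper_force: 0.0
```

Emit:
{"op": "jog_arm", "data": {
  "targets": [
    {"dx":0,"dy":0,"dz":-10,"rx":0,"ry":0,"rz":0,"gripper":0},
    {"dx":0,"dy":0,"dz":-30,"rx":0,"ry":0,"rz":0,"gripper":0},
    {"dx":0,"dy":0,"dz":-60,"rx":0,"ry":0,"rz":0,"gripper":0},
    {"dx":0,"dy":0,"dz":-90,"rx":0,"ry":0,"rz":0,"gripper":0},
    {"dx":0,"dy":0,"dz":-120,"rx":0,"ry":0,"rz":0,"gripper":0},
    {"dx":0,"dy":0,"dz":-145,"rx":0,"ry":0,"rz":0,"gripper":0},
    {"dx":0,"dy":0,"dz":-160,"rx":0,"ry":0,"rz":0,"gripper":0},
    {"dx":0,"dy":0,"dz":-160,"rx":0,"ry":0,"rz":0,"gripper":0}
  ]
}}

```text
t: 27.02
eef_pos: [0.6374, 0.1381, 0.2128]
ee_rot: [-3.135, 0.003, -1.633]
force: [0.5, 0.0, -0.2]
width: 0.0878
gripper_force: 0.0
```

Emit:
{"op": "jog_arm", "data": {
  "targets": [
    {"dx":0,"dy":35,"dz":0,"rx":0,"ry":0,"rz":0,"gripper":0},
    {"dx":0,"dy":70,"dz":0,"rx":0,"ry":0,"rz":0,"gripper":0},
    {"dx":0,"dy":105,"dz":0,"rx":0,"ry":0,"rz":0,"gripper":0},
    {"dx":0,"dy":140,"dz":0,"rx":0,"ry":0,"rz":0,"gripper":0},
    {"dx":0,"dy":165,"dz":0,"rx":0,"ry":0,"rz":0,"gripper":0},
    {"dx":0,"dy":175,"dz":0,"rx":0,"ry":0,"rz":0,"gripper":0},
    {"dx":0,"dy":175,"dz":0,"rx":0,"ry":0,"rz":0,"gripper":0},
    {"dx":0,"dy":175,"dz":0,"rx":0,"ry":0,"rz":0,"gripper":0}
  ]
}}

```text
t: 27.68
eef_pos: [0.4611, 0.1489, 0.2079]
ee_rot: [-3.14, 0.001, -1.633]
force: [0.8, 0.5, 0.3]
width: 0.0876
gripper_force: 0.0
```

Run:
```python
from h import *
top_check(snap('top','t9.png'),[(.116,.610,-.201),(.098,.614,-.087),(.08,.624,.0246),(.062,.636,.138)])
s=arm.get_state();print(s['t'],s['eef_pos'],s['qd'].round(3))
```

```text
0.116 660 (array([ 609.2, -198.8]), array([85.5, 50.4]), 86.7)
0.098 579 (array([613.3, -87.4]), array([77.1, 50.8]), 86.4)
0.08 497 (array([623.5,  24.2]), array([68.7, 50.3]), 86.7)
0.062 437 (array([635.2, 137. ]), array([61.3, 50.8]), 85.6)
27.7333 [0.46162341 0.14895612 0.20763817] [-0.011  0.021  0.011  0.     0.    -0.001]
```

View pics/t9.png

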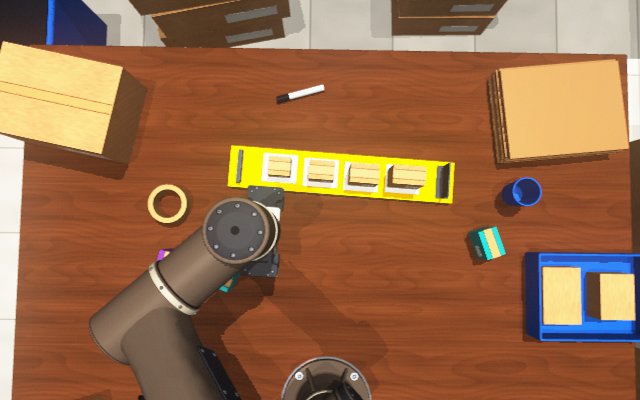

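All four cartons stand on their marks in order, at px (406,178), (363,175), (321,172) and (280,167), within about 2.5 mm. The bookend is at (443,181) and the tape roll is still at (168,204).

```bash
python3 -c "
from station import arm
print(arm.job_done())"
```

```text
the job is handed in; nothing more can be done
None
```

I handed the job in: the four cartons stand upright on the shelf marks in height order, tallest next to the bookend, each measured within about 2.5 mm of its mark, none toppled, and the tape roll was not touched.

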